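# Drop the stoppers from the bin and draw out the tray

### The job

Release the latch of the small drop-bottom bin on the stand so that its floor swings down and all four rubber stoppers fall into the tray below, which stays where it is under the bin. Then take the tray by its handle and pull it forward, sliding it along the bench, until the whole tray is out from under the stand's deck; leave it flat on the bench, let go, with all four stoppers in it. Do not knock about the bottle, the tape or the wrench.

Things in the scene. Friction and masses are not known exactly. Their poses are not given: they have to be found in the camera images.
- stand: fixed aluminium bench stand with a small steel bin on it. Origin on the bench under the bin's centre; x points to the rear, -x is the front (latch side, facing roughly to the left, world +y), z up. Two side panels (y = +-79 to +-85 mm, x = -50 to +60 mm, feet to y = +-105) carry a deck 6 mm thick (underside 165 mm up, x = -105 to +60, y = +-85 mm), which overhangs 55 mm in front of the panels.
- bin_top (a point): centre of the bin's open top. The square bin stands on the deck: outside 92 x 92 mm, inside 84 x 84 mm, rim 238 mm above the bench
- deck_front (a point): middle of the lower front edge of the deck, 105 mm in front of the stand's origin, 165 mm up. At the start the tray and its handle are below and behind this edge, so the handle cannot be reached from straight above, only with the tool tilted about 30 to 45 degrees from vertical, its fingers pointing down and to the rear
- drop_floor (a joint): hinge of the bin's floor, a steel flap 98 x 90 x 4 mm hinged along the rear (x = +46 mm of the stand) at the deck's underside. 0 = shut, held up by the latch; grows as the front edge swings down and back, 1.5 = hanging almost straight down, its edge 67 mm above the bench. It falls by its own weight once the latch lets go and stays hanging
- floor_edge (a point): middle of the free (front) edge of the drop floor
- latch (a joint): hinge of the spring latch on the bin's front (axis along the stand's y, at x = -62 mm, 200 mm up). 0 = latched; grows as the thumb pad is pushed towards the bin (stand +x), to a stop at 0.30. The floor is free from about 0.15. A spring brings it back to 0: at the pad about 3 N to start, 6 N at 0.15, 8 N at the stop
- latch_pad (a point): centre of the front face of the latch's black thumb pad, 32 mm wide (y), 30 mm high, 8 mm thick, 276 mm above the bench, 66 mm in front of the bin's centre, above the bin's rim, free in front and above. Its face looks to stand -x; pushing it 12 mm towards +x releases the floor, 22 mm is the stop. Below it a bar 20 mm wide goes down to the pivot
- tray: loose grey plastic tray on the bench under the bin, between the side panels with about 16 mm of room on each side; 0.22 kg, 115 mm (x) x 124 mm (y) x 45 mm high, walls and floor 4 mm. Origin at the centre of its underside; -x is its front, with the handle. With its origin 163 mm or more in front of the stand's origin (along the stand's -x) it is wholly out from under the deck
- tray_handle (a point): grip point of the tray's handle: a rigid fin on the middle of the tray's front wall, 12 mm thick (along y), reaching 35 mm forward from the wall (tray x = -57 to -92 mm), from 13 to 47 mm above the bench. This point lies 82 mm in front of the tray's origin, 34 mm up. Pinch it across its thickness
- stopper_1: rubber stopper, a brown tapered plug 31 mm diameter, 28 mm high, about 0.03 kg, one of four lying side by side in the bin at the start, their undersides 165 mm up; origin at the centre of its underside
- stopper_2: rubber stopper, a brown tapered plug 31 mm diameter, 28 mm high, about 0.03 kg, one of four lying side by side in the bin at the start, their undersides 165 mm up; origin at the centre of its underside
- stopper_3: rubber stopper, a brown tapered plug 31 mm diameter, 28 mm high, about 0.03 kg, one of four lying side by side in the bin at the start, their undersides 165 mm up; origin at the centre of its underside
- stopper_4: rubber stopper, a brown tapered plug 31 mm diameter, 28 mm high, about 0.03 kg, one of four lying side by side in the bin at the start, their undersides 165 mm up; origin at the centre of its underside
- amber_bottle: bystander: amber glass bottle, 44 mm diameter, 82 mm tall, standing beside the stand; origin at the centre of its underside
- roll_of_tape: bystander: roll of tape lying flat, 86 mm diameter, 19 mm high; origin at the centre of its underside
- spanner: bystander: small wrench lying flat, 139 x 74 x 9 mm box; origin at the centre of its underside

How it is judged:
By the outcome, as a careful person would: the job done as asked, in the order asked, and still so for the second after the job is handed in, with the robot touching nothing.
It also fails if it takes over 54 s, if anything falls off the work surface, if the arm or the gripper's body presses on something with over 40 N, if the wrist force passes 120 N, or if a joint passes its speed limit or range.

### The arm

A 7-joint arm with a two-finger parallel gripper is mounted at the origin on a cart in front of the work surface, level with it; the furniture and walls round the work are solid. World frame = base frame: x ahead of the robot, y to its left, z up, the work surface at z = 0. Lengths are in m, angles in rad, forces in N, time in s.
With the tool pointing down it reaches from about 0.4 to 0.85 m from the base axis. Payload 10.4 kg.
Tool frame: the origin (TCP) lies between the finger pads; the fingertips stand 11 mm ahead of it and the grasp point (between the pads) lies 8 mm behind it (r.tcp_to_tips is the distance from the TCP to the fingertips, in m); z points along the fingers, y is the line along which they close (so a half turn about z gives the same grasp; the last joint's range is limited). The gripper opens to 87 mm and grips with 3 to 60 N. Pads are 19 mm wide; open, the fingers measure 117 mm over their backs; the gripper's body (75 mm by 190 mm) begins 51 mm behind the grasp point.
Start: joints at [-1.154, 0.332, -0.065, 1.46, 0.022, 1.35, -0.088], TCP at [0.266, 0.566, 0.234] pointing down, gripper open.
Joint ranges: [-2.6, 2.6], [-0.5, 2.12], [-1.47, 1.34], [0.16, 2.42], [-1.27, 4.41], [0.06, 2.06], [-2.6, 2.6]. Speed limits (rad/s): [2.22, 2.22, 2.79, 2.79, 3.14, 3.14, 3.14].

### API

Orientations are given as a unit quaternion [x, y, z, w].
In Python, from bench import r gives the robot as it stands. The module is installed in compiled form; this text tells all that it offers.
- The arm moves only by the shell command python3 -m crank 'ROWS' [FORCE]. ROWS is JSON, a list of rows, each an object of numbers: "claw": the closure, from -1 (fully open) to 1 (shut); "dx", "dy", "dz": the shift along the tool's x, y, z each as a share of 3 cm, from -1 to 1; "ax", "ay", "az": the turn, a rotation vector about the tool's x, y, z each as a share of 6 degrees, from -1 to 1. A call has 1 to 8 rows; each row shifts and turns the commanded pose from where the row before left it, along the tool's axes as they then stand; what a row does not reach is not made up. A row lasts 1/12 s, in which the tool goes at most 41.7 mm and 7.16 degrees, less where a joint would pass 70% of its speed; a pose out of reach is approached as far as the arm can. A call with a number of a shift or a turn outside -1 to 1 is refused whole. A call with a gripper value outside its range is refused whole. The fingers move at their own pace and stop on an object; FORCE is the grip in N (left out, the last holds). Time passes only in rows, so rows that do not move let the fingers close. It gives the time, the measured TCP pose, the force, the opening and the grip force at its end, in the units of the state.
- r.read_state(): the state, without advancing time (a new reading comes with each control period).
- r.camera(name): name is "side" or "top"; returns a dict with "color" (420x560x3 uint8, red, green, blue), "mtx" (3x3 intrinsics, pixels), "R" (3x3) and "t" (3): a world point X has camera coordinates R X + t. Camera axes: x right, y down, z forward; pixel columns grow to the right and rows downward; lengths in m; the calibration is good to about 2 mm. A picture is of the moment at which its call begins. There is no depth.
- r.close_job(): hands the job in; it is judged then, once.
The state is a dict: "time": time; "joint_positions": joint angles; "joint_vel": joint speeds; "joint_torque": joint torques, N m; "ee_pos": TCP position; "eef_rot": TCP orientation; "ft_force": force on the tool from outside, world axes, zero at the start; "torque": the same for the moment, N m; "width": finger opening in m; "grip_force": force on a finger pad.
Only numpy, scipy, OpenCV 4.12 (cv2) and the standard library are available. Lean on these libraries where they do the work, as an engineer would, in place of code of your own. Each camera call takes 0.05 s, during which the arm holds its last target. There are 200 camera calls.

## Working session

There is one attempt and no reset: what is moved stays moved. The work goes in short steps, Python scripts to look and compute and a shell command to move; the robot and the scene stay as the last step left them, time stands still between calls to the robot, and variables do not carry over. Pictures are saved under pics/ and viewed, at most 10 in all, crops included, and the job is handed in when it is done.

```bash
mkdir -p pics
python3 - <<'E'
from bench import r
import cv2
s=r.read_state();print(s)
for n in("side","top"):
    c=r.camera(n);cv2.imwrite(f"pics/{n}0.png",c["color"][:,:,::-1]);print(n,c["mtx"].tolist(),c["R"].tolist(),c["t"].tolist())
print(r.tcp_to_tips)
E
```

```text
{'time': 0.0, 'joint_positions': array([-1.15358806,  0.33286656, -0.06468362,  1.46093383,  0.02162507,
        1.34990464, -0.08847556]), 'joint_vel': array([ 0.00038764,  0.00133972,  0.0009126 ,  0.00145637, -0.00040913,
        0.00053544, -0.00140097]), 'joint_torque': array([ 5.31078422e-04, -6.23239017e+01,  2.48148409e-02, -3.89900172e+01,
       -6.13874244e-02,  3.97952960e-02,  1.76028548e-04]), 'ee_pos': array([0.26596744, 0.56517625, 0.23276079]), 'eef_rot': array([ 2.18118787e-01,  9.75921971e-01, -6.99946918e-04, -1.07448220e-04]), 'ft_force': array([ 0.1105705 , -0.13333623,  0.51739352]), 'torque': array([ 0.01777242,  0.00097931, -0.02816202]), 'grip_force': 0.0, 'width': 0.08729206328094564}
side [[452.69030149192236, 0.0, 281.4783517861367], [0.0, 452.69030149192236, 206.81604118448936], [0.0, 0.0, 1.0]] [[0.8532740237817706, -0.5214177076005764, 0.006856714944216444], [-0.3249880940817968, -0.5420179159014221, -0.7749834304983304], [0.40780654610286443, 0.6590448793841275, -0.6319443550766265]] [-0.6160896235887732, 0.07411712521221234, 1.1115680321364196]
top [[533.6198783423218, 0.0, 278.3641688558553], [0.0, 533.6198783423218, 205.72702060682374], [0.0, 0.0, 1.0]] [[-0.014887905369236013, -0.9998108942432484, -0.012511036177401715], [-0.9913915610784862, 0.016388035802446025, -0.1299007502091478], [0.13008121653827784, 0.010469385610117187, -0.9914480667533061]] [-0.37683086233735064, 0.5301475064415633, 1.0495232710603464]
0.011
```

View pics/side0.png

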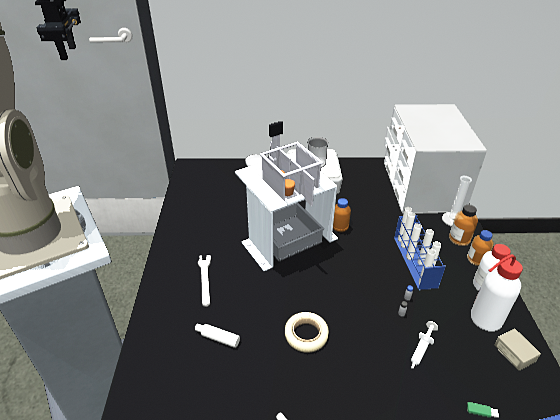

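View pics/top0.png

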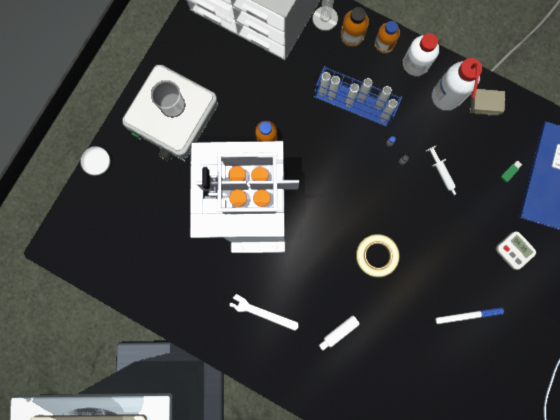

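Top view: the stand is at about (240,190), with its front to the left and the latch pad at (206,178). The four stoppers are at about (237–262,175–198), the bottle at (266,132), the wrench at (265,313) and the tape at (378,256). I'll zoom in for accurate corners.

```bash
cat > h.py <<'E'
import numpy as np
from bench import r
def ray(c,u,v):
    o=-c["R"].T@c["t"]; d=c["R"].T@np.linalg.solve(c["mtx"],[u,v,1.]); return o,d
def onz(c,u,v,z):
    o,d=ray(c,u,v); return o+d*(z-o[2])/d[2]
def proj(c,X):
    p=c["mtx"]@(c["R"]@np.asarray(X,float)+c["t"]); return p[:2]/p[2]
E
python3 - <<'E'
import cv2,numpy as np
a=cv2.imread("pics/top0.png")[130:260,130:310];b=cv2.imread("pics/side0.png")[110:275,225:360]
a=cv2.resize(a,None,fx=4,fy=4,interpolation=cv2.INTER_CUBIC);b=cv2.resize(b,None,fx=3.6,fy=3.6,interpolation=cv2.INTER_CUBIC)
cv2.imwrite("pics/a.png",a);cv2.imwrite("pics/b.png",b)
E
```

```text
(no output)
```

View pics/a.png

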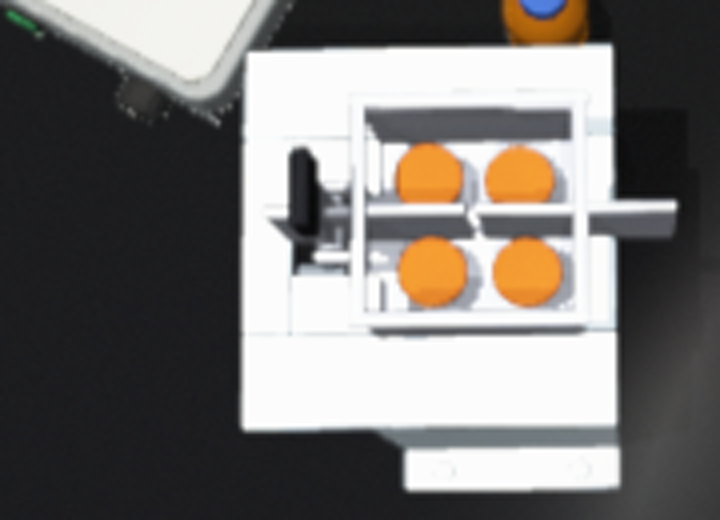

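View pics/b.png

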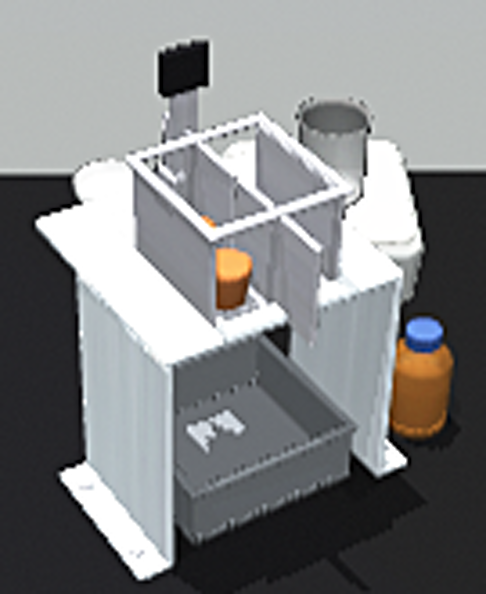

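Top crop: the deck's front edge runs from (245,52) to (242,430) and its rear edge is near x=613. The latch pad is at (302,195). A white appliance (corner at about (205,108)) and a cup flank the front. In the side crop the pad is at (184,68), with the tray beneath the bin.

```bash
python3 - <<'E'
from h import *
import cv2
T=r.camera("top");S=r.camera("side")
f=lambda x,y:((x+.5)/4-.5+130,(y+.5)/4-.5+130)
g=lambda x,y:((x+.5)/3.6-.5+225,(y+.5)/3.6-.5+110)
C=[onz(T,*f(*p),.171)[:2] for p in((245,52),(242,430),(613,44),(617,428))]
print(np.round(C,4))
R=[onz(T,*f(*p),.238)[:2] for p in((350,96),(588,93),(590,325),(352,328))]; print("bin",np.round(R,4),np.mean(R,0))
rect=cv2.minAreaRect(np.float32(C)*1000);print(rect)
C=np.array(C); print("front mid",(C[0]+C[1])/2,"rear mid",(C[2]+C[3])/2)
a=(C[2]+C[3]-C[0]-C[1]);b=(C[0]+C[2]-C[1]-C[3]);print("yaw from x",np.degrees(np.arctan2(a[1],a[0])),"from y",np.degrees(np.arctan2(b[1],b[0])))
def tri(pt,ps):
    A=[];B=[]
    for c,p in((T,pt),(S,ps)):
        o,d=ray(c,*p);d/=np.linalg.norm(d);P=np.eye(3)-np.outer(d,d);A.append(P);B.append(P@o)
    return np.linalg.solve(sum(A),sum(B))
print("pad",tri(f(302,190),g(184,68)))
print("pad by z: top edge front",onz(T,*f(290,165),.291))
# device corner & cup & beaker
for z in(0,.05,.08,.1):
    print(z,"dev",[np.round(onz(T,*p,z)[:2],3) for p in(f(205,108),f(140,105),(124,112),(158,66),(216,103))],"cup L R B",[np.round(onz(T,*p,z)[:2],3) for p in((80,160),(110,160),(95,175))])
print("tape",onz(T,378,256,.019),"wr",onz(T,265,313,.009),"bot",onz(T,266,132,.04))
E
python3 - <<'E'
import cv2
a=cv2.imread("pics/side0.png")[100:260,225:365]
E
```

```text
[[ 0.6229 -0.2311]
 [ 0.4529 -0.2309]
 [ 0.6236 -0.3964]
 [ 0.4512 -0.3954]]
bin [[ 0.5862 -0.2868]
 [ 0.5857 -0.3857]
 [ 0.4887 -0.3851]
 [ 0.4891 -0.2876]] [ 0.53740203 -0.33632609]
((537.8717651367188, -313.2731628417969), (165.2886199951172, 172.3307647705078), 89.66622924804688)
front mid [ 0.53790578 -0.23101128] rear mid [ 0.53739026 -0.39591603]
yaw from x -90.17911463953378 from y -0.20530397899795128
pad [ 0.53896956 -0.27282822  0.27821951]
pad by z: top edge front [ 0.54679    -0.27017825  0.291     ]
0 dev [array([ 0.637, -0.18 ]), array([ 0.639, -0.145]), array([ 0.737, -0.057]), array([ 0.838, -0.128]), array([ 0.753, -0.254])] cup L R B [array([0.633, 0.035]), array([ 0.632, -0.029]), array([0.6  , 0.002])]
0.05 dev [array([ 0.625, -0.19 ]), array([ 0.627, -0.157]), array([ 0.721, -0.072]), array([ 0.818, -0.14 ]), array([ 0.736, -0.261])] cup L R B [array([0.622, 0.015]), array([ 0.621, -0.046]), array([ 0.59 , -0.016])]
0.08 dev [array([ 0.618, -0.196]), array([ 0.62 , -0.163]), array([ 0.711, -0.081]), array([ 0.805, -0.148]), array([ 0.726, -0.265])] cup L R B [array([0.615, 0.003]), array([ 0.614, -0.056]), array([ 0.585, -0.027])]
0.1 dev [array([ 0.614, -0.199]), array([ 0.616, -0.168]), array([ 0.705, -0.087]), array([ 0.797, -0.153]), array([ 0.719, -0.267])] cup L R B [array([ 0.611, -0.004]), array([ 0.61 , -0.063]), array([ 0.581, -0.034])]
tape [ 0.42003646 -0.58493762  0.019     ] wr [ 0.30929673 -0.3546395   0.009     ] bot [ 0.67598873 -0.36211528  0.04      ]
```

Run:
```python
from h import *
import cv2
T=r.camera("top");S=r.camera("side")
g=lambda x,y:((x+.5)/3.6-.5+225,(y+.5)/3.6-.5+110)
def tri(pt,ps):
    A=[];B=[]
    for c,p in((T,pt),(S,ps)):
        o,d=ray(c,*p);d/=np.linalg.norm(d);P=np.eye(3)-np.outer(d,d);A.append(P);B.append(P@o)
    X=np.linalg.solve(sum(A),sum(B)); return np.round(X,3),np.round(proj(T,X)-pt,1),np.round(proj(S,X)-ps,1)
print("dev corner",tri((215,102),g(418,237)))
# where device corner vertical line lands in side view
for z in(0,.03,.06,.09):
  print(z,proj(S,onz(T,215,102,z)),proj(S,onz(T,95,160,z)))
b=cv2.imread("pics/side0.png")[140:190,235:350]
t=cv2.imread("pics/top0.png")[60:180,75:225]
print(g(75,180),g(418,237),g(405,300))
im=np.zeros((590,760,3),np.uint8)
b=cv2.resize(b,None,fx=5,fy=5);t=cv2.resize(t,None,fx=2.8,fy=2.8)
im[:250,:575]=b; im[252:252+336,:420]=t
cv2.imwrite("pics/c.png",im)
```

```text
dev corner (array([ 0.734, -0.265,  0.078]), array([ 1.5, -2.7]), array([-2.3,  0.4]))
0 [339.1589669  194.31312999] [255.83460656 162.93379108]
0.03 [338.01805638 187.47149419] [255.31135736 156.87302692]
0.06 [336.82844099 180.33779255] [254.76511562 150.54594156]
0.09 [335.58693394 172.89291499] [254.19433179 143.93458668]
(245.47222222222223, 159.63888888888889) (340.75, 175.47222222222223) (337.1388888888889, 192.97222222222223)
```

View pics/c.png

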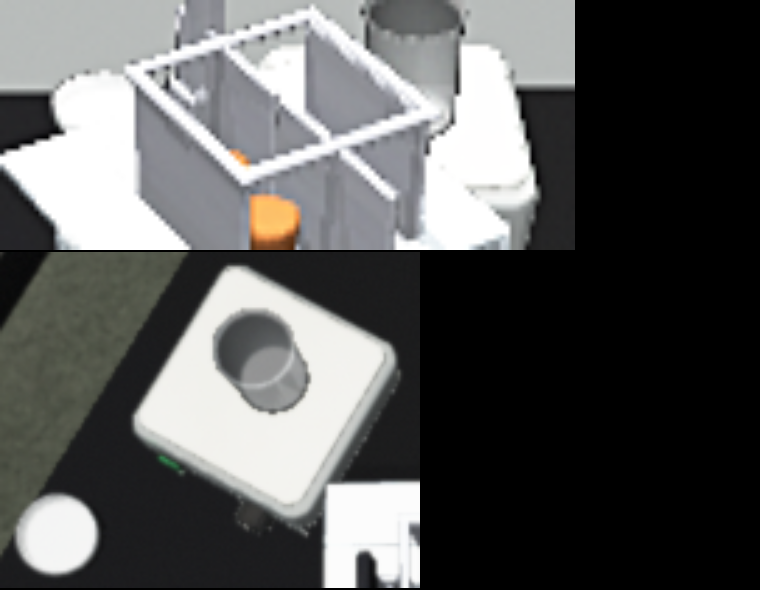

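The appliance's top is about 78 mm high, with its near corner at about (0.62, −0.19). That matters for the tilted gripper body, while the cup is only about 25 mm high. The stand origin is about (0.5375, −0.336), with its +x along world −y. I'll write a planner that returns identical rows for each move.

```bash
cat >> h.py <<'E'
from scipy.spatial.transform import Rotation as Ro
def tool(tilt=0,yaw=0):  # closing axis along world x, fingers down, tilted to -y, yawed about world z (deg)
    B=np.array([[0,1,0],[1,0,0],[0,0,-1.]])
    return Ro.from_euler('z',yaw,degrees=True)*Ro.from_euler('x',-tilt,degrees=True)*Ro.from_matrix(B)
def plan(p,R,n=None,dtip=0):
    s=r.read_state(); R0=Ro.from_quat(s["eef_rot"]); D=R0.inv()*R; q=R0.inv().apply(np.asarray(p)-s["ee_pos"]); w=D.as_rotvec()
    n=n or int(max(np.ceil(np.linalg.norm(w)/np.radians(6)),np.ceil(np.linalg.norm(q)/.03)))
    while True:
        P=sum(Ro.from_rotvec(w*k/n).as_matrix() for k in range(n)); d=np.linalg.solve(P,q)
        if abs(d).max()<=.03: break
        n+=1
    print(n,"rows d",np.round(d/.03,3),"a",np.round(np.degrees(w)/n/6,3))
E
python3 - <<'E'
from h import *
plan([.5375,-.215,.285],tool())
E
```

```text
29 rows d [-0.971 -0.248 -0.059] a [-0.     0.     0.372]
```

```bash
A='{"claw":1,"dx":-0.97,"dy":-0.25,"dz":-0.06,"az":0.372}'
python3 -m crank '[{"claw":1,"dx":-0.97,"dy":-0.25,"dz":-0.06,"az":0.37},{"claw":1,"dx":-0.97,"dy":-0.25,"dz":-0.06,"az":0.37},{"claw":1,"dx":-0.97,"dy":-0.25,"dz":-0.06,"az":0.37},{"claw":1,"dx":-0.97,"dy":-0.25,"dz":-0.06,"az":0.37},{"claw":1,"dx":-0.97,"dy":-0.25,"dz":-0.06,"az":0.37},{"claw":1,"dx":-0.97,"dy":-0.25,"dz":-0.06,"az":0.37},{"claw":1,"dx":-0.97,"dy":-0.25,"dz":-0.06,"az":0.37},{"claw":1,"dx":-0.97,"dy":-0.25,"dz":-0.06,"az":0.37}]' 20
python3 -c "
from h import *
plan([.5375,-.215,.285],tool())"
```

```text
29 rows d [-0.971 -0.248 -0.059] a [-0.     0.     0.372]invalid input at $[0]: expected keys claw, dx, dy, dz, ax, ay, az
```

```bash
python3 -m crank '[{"claw":1,"dx":-0.97,"dy":-0.25,"dz":-0.06,"ax":0,"ay":0,"az":0.37},{"claw":1,"dx":-0.97,"dy":-0.25,"dz":-0.06,"ax":0,"ay":0,"az":0.37},{"claw":1,"dx":-0.97,"dy":-0.25,"dz":-0.06,"ax":0,"ay":0,"az":0.37},{"claw":1,"dx":-0.97,"dy":-0.25,"dz":-0.06,"ax":0,"ay":0,"az":0.37},{"claw":1,"dx":-0.97,"dy":-0.25,"dz":-0.06,"ax":0,"ay":0,"az":0.37},{"claw":1,"dx":-0.97,"dy":-0.25,"dz":-0.06,"ax":0,"ay":0,"az":0.37},{"claw":1,"dx":-0.97,"dy":-0.25,"dz":-0.06,"ax":0,"ay":0,"az":0.37},{"claw":1,"dx":-0.97,"dy":-0.25,"dz":-0.06,"ax":0,"ay":0,"az":0.37}]' 20
python3 -c "
from h import *
plan([.5375,-.215,.285],tool())"
```

```text
time: 0.97
ee_pos: [0.4289, 0.388, 0.2481]
eef_rot: [0.367, 0.93, 0.0, 0.0]
ft_force: [1.0, -0.3, -0.4]
width: 0.0418
grip_force: 0.0
21 rows d [-0.969 -0.248 -0.059] a [ 0.    -0.     0.372]
```

```bash
python3 -m crank '[{"claw":1,"dx":-0.97,"dy":-0.25,"dz":-0.06,"ax":0,"ay":0,"az":0.37},{"claw":1,"dx":-0.97,"dy":-0.25,"dz":-0.06,"ax":0,"ay":0,"az":0.37},{"claw":1,"dx":-0.97,"dy":-0.25,"dz":-0.06,"ax":0,"ay":0,"az":0.37},{"claw":1,"dx":-0.97,"dy":-0.25,"dz":-0.06,"ax":0,"ay":0,"az":0.37},{"claw":1,"dx":-0.97,"dy":-0.25,"dz":-0.06,"ax":0,"ay":0,"az":0.37},{"claw":1,"dx":-0.97,"dy":-0.25,"dz":-0.06,"ax":0,"ay":0,"az":0.37},{"claw":1,"dx":-0.97,"dy":-0.25,"dz":-0.06,"ax":0,"ay":0,"az":0.37},{"claw":1,"dx":-0.97,"dy":-0.25,"dz":-0.06,"ax":0,"ay":0,"az":0.37}]'
python3 -m crank '[{"claw":1,"dx":-0.97,"dy":-0.25,"dz":-0.06,"ax":0,"ay":0,"az":0.37},{"claw":1,"dx":-0.97,"dy":-0.25,"dz":-0.06,"ax":0,"ay":0,"az":0.37},{"claw":1,"dx":-0.97,"dy":-0.25,"dz":-0.06,"ax":0,"ay":0,"az":0.37},{"claw":1,"dx":-0.97,"dy":-0.25,"dz":-0.06,"ax":0,"ay":0,"az":0.37},{"claw":1,"dx":-0.97,"dy":-0.25,"dz":-0.06,"ax":0,"ay":0,"az":0.37},{"claw":1,"dx":-0.97,"dy":-0.25,"dz":-0.06,"ax":0,"ay":0,"az":0.37},{"claw":1,"dx":-0.97,"dy":-0.25,"dz":-0.06,"ax":0,"ay":0,"az":0.37},{"claw":1,"dx":-0.97,"dy":-0.25,"dz":-0.06,"ax":0,"ay":0,"az":0.37}]'
python3 -c "
from h import *
plan([.5375,-.215,.280],tool())"
```

```text
time: 1.63
ee_pos: [0.529, 0.1705, 0.2625]
eef_rot: [0.506, 0.862, 0.0, 0.0]
ft_force: [0.7, 0.4, 0.4]
width: 0.0008
grip_force: 0.0
time: 2.3
ee_pos: [0.558, -0.0672, 0.2768]
eef_rot: [0.633, 0.774, 0.0, 0.0]
ft_force: [0.5, 0.3, -1.4]
width: 0.0008
grip_force: 0.0
5 rows d [-0.964 -0.254 -0.021] a [ 0.    -0.     0.381]
```

```bash
python3 -m crank '[{"claw":1,"dx":-0.96,"dy":-0.25,"dz":-0.02,"ax":0,"ay":0,"az":0.38},{"claw":1,"dx":-0.96,"dy":-0.25,"dz":-0.02,"ax":0,"ay":0,"az":0.38},{"claw":1,"dx":-0.96,"dy":-0.25,"dz":-0.02,"ax":0,"ay":0,"az":0.38},{"claw":1,"dx":-0.96,"dy":-0.25,"dz":-0.02,"ax":0,"ay":0,"az":0.38},{"claw":1,"dx":-0.96,"dy":-0.25,"dz":-0.02,"ax":0,"ay":0,"az":0.38},{"claw":1,"dx":0,"dy":0,"dz":0,"ax":0,"ay":0,"az":0},{"claw":1,"dx":0,"dy":0,"dz":0,"ax":0,"ay":0,"az":0}]'
python3 -c "
from h import *
plan([.5375,-.25,.280],tool())
print(r.read_state()['joint_positions'])"
```

```text
time: 2.88
ee_pos: [0.5376, -0.2149, 0.2798]
eef_rot: [0.708, 0.707, -0.0, 0.0]
ft_force: [0.4, 1.3, -0.4]
width: 0.0003
grip_force: 0.0
2 rows d [-0.585 -0.001 -0.002] a [ 0.     0.002 -0.007]
[-0.20902514  0.22543625  0.60921712  1.54551823 -0.12961059  1.41125756
  0.40747043]
```

Go to y≈−0.25, then creep forward in 5 mm steps.

```bash
python3 -m crank '[{"claw":1,"dx":-0.6,"dy":0,"dz":0,"ax":0,"ay":0,"az":0},{"claw":1,"dx":-0.57,"dy":0,"dz":0,"ax":0,"ay":0,"az":0},{"claw":1,"dx":-0.15,"dy":0,"dz":0,"ax":0,"ay":0,"az":0},{"claw":1,"dx":-0.15,"dy":0,"dz":0,"ax":0,"ay":0,"az":0},{"claw":1,"dx":0,"dy":0,"dz":0,"ax":0,"ay":0,"az":0}]'
python3 -m crank '[{"claw":1,"dx":-0.17,"dy":0,"dz":0,"ax":0,"ay":0,"az":0},{"claw":1,"dx":-0.17,"dy":0,"dz":0,"ax":0,"ay":0,"az":0},{"claw":1,"dx":0,"dy":0,"dz":0,"ax":0,"ay":0,"az":0}]'
```

```text
time: 3.3
ee_pos: [0.5386, -0.2567, 0.2796]
eef_rot: [0.706, 0.708, 0.0, -0.0]
ft_force: [-0.3, -0.3, 0.1]
width: 0.0004
grip_force: 0.0
time: 3.55
ee_pos: [0.5389, -0.2665, 0.2796]
eef_rot: [0.706, 0.708, 0.001, -0.0]
ft_force: [0.7, 5.1, -0.0]
width: 0.0004
grip_force: 2.6
```

```bash
python3 -m crank '[{"claw":1,"dx":-0.2,"dy":0,"dz":0,"ax":0,"ay":0,"az":0},{"claw":1,"dx":-0.17,"dy":0,"dz":0,"ax":0,"ay":0,"az":0},{"claw":1,"dx":0,"dy":0,"dz":0,"ax":0,"ay":0,"az":0},{"claw":1,"dx":0,"dy":0,"dz":0,"ax":0,"ay":0,"az":0},{"claw":1,"dx":0,"dy":0,"dz":0,"ax":0,"ay":0,"az":0},{"claw":1,"dx":0,"dy":0,"dz":0,"ax":0,"ay":0,"az":0},{"claw":1,"dx":0,"dy":0,"dz":0,"ax":0,"ay":0,"az":0}]'
python3 - <<'E'
from h import *
import cv2
S=r.camera("side")["color"][:,:,::-1][110:275,225:360];T=r.camera("top")["color"][:,:,::-1][100:260,130:310]
im=np.zeros((600,800,3),np.uint8);a=cv2.resize(S,None,fx=2.9,fy=2.9);b=cv2.resize(T,None,fx=2.2,fy=2.2)
im[:a.shape[0],:a.shape[1]]=a;im[:b.shape[0],400:400+b.shape[1]]=b;cv2.imwrite("pics/d.png",im)
E
```

```text
time: 4.13
ee_pos: [0.5389, -0.2759, 0.279]
eef_rot: [0.705, 0.709, 0.001, -0.001]
ft_force: [0.2, 7.7, -0.9]
width: 0.0003
grip_force: 3.7
```

View pics/d.png

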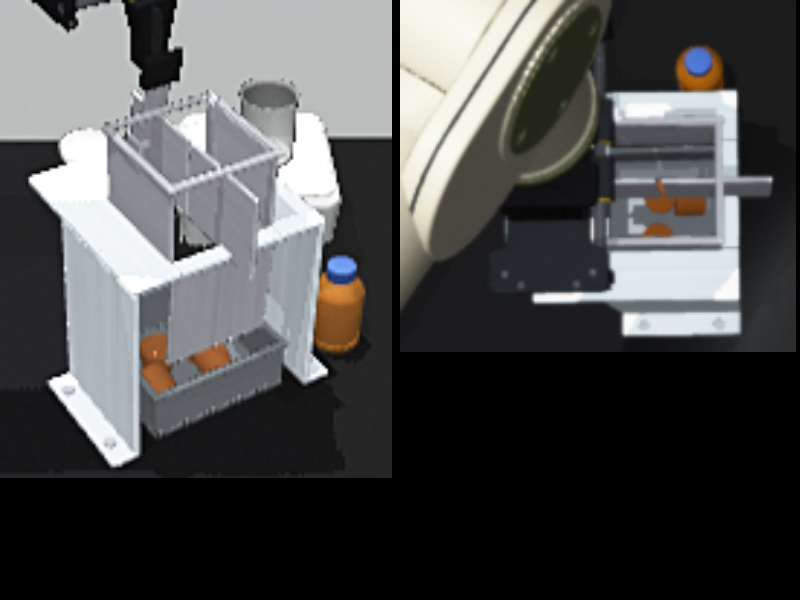

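The floor hangs down and at least three stoppers are visible in the tray, with none outside it. I'll locate the tray from its rear rim corners in the side view and plan the retreat and pre-grasp.

```bash
python3 -m crank '[{"claw":1,"dx":0.7,"dy":0,"dz":0,"ax":0,"ay":0,"az":0},{"claw":1,"dx":1,"dy":0,"dz":-0.5,"ax":0,"ay":0,"az":0},{"claw":1,"dx":1,"dy":0,"dz":-0.5,"ax":0,"ay":0,"az":0},{"claw":0.2,"dx":1,"dy":0,"dz":0,"ax":0,"ay":0,"az":0},{"claw":-0.2,"dx":0,"dy":0,"dz":0,"ax":0,"ay":0,"az":0},{"claw":-0.2,"dx":0,"dy":0,"dz":0,"ax":0,"ay":0,"az":0},{"claw":-0.2,"dx":0,"dy":0,"dz":0,"ax":0,"ay":0,"az":0}]'
python3 - <<'E'
from h import *
S=r.camera("side")
g=lambda x,y,k:((x+.5)/k-.5+225,(y+.5)/k-.5+110)
print("now",onz(S,*g(281,345,2.9),.045),onz(S,*g(150,405,2.9),.045),"start",onz(S,*g(354,430,3.6),.045))
# expected edge points on the rear panel feet for calibration: right rear deck corner
print("deck rear right (exp .6235,-.396)",onz(S,*g(321,214,2.9),.171))
R=tool(35,10); z=R.apply([0,0,1]); gp=np.array([.5375,-.252,.045])
print(z); pre=gp+.008*z-.12*z; print("pre",pre); plan(pre,R)
E
```

```text
time: 4.82
ee_pos: [0.5381, -0.1682, 0.3097]
eef_rot: [0.707, 0.708, -0.0, 0.0]
ft_force: [-0.8, -0.3, -0.6]
width: 0.0196
grip_force: 0.0
now [ 0.59944683 -0.38266196  0.045     ] [ 0.47165236 -0.3871725   0.045     ] start [ 0.60138768 -0.38566973  0.045     ]
deck rear right (exp .6235,-.396) [ 0.62435514 -0.38662993  0.171     ]
[ 0.0996005  -0.56486252 -0.81915204]
pre [ 0.52634474 -0.1887354   0.13674503]
7 rows d [ 0.127 -0.077  0.831] a [-0.073 -0.83  -0.23 ]
```

```bash
python3 -m crank '[{"claw":-0.2,"dx":0.13,"dy":-0.08,"dz":0.83,"ax":-0.07,"ay":-0.83,"az":-0.23},{"claw":-0.2,"dx":0.13,"dy":-0.08,"dz":0.83,"ax":-0.07,"ay":-0.83,"az":-0.23},{"claw":-0.2,"dx":0.13,"dy":-0.08,"dz":0.83,"ax":-0.07,"ay":-0.83,"az":-0.23},{"claw":-0.2,"dx":0.13,"dy":-0.08,"dz":0.83,"ax":-0.07,"ay":-0.83,"az":-0.23},{"claw":-0.2,"dx":0.13,"dy":-0.08,"dz":0.83,"ax":-0.07,"ay":-0.83,"az":-0.23},{"claw":-0.2,"dx":0.13,"dy":-0.08,"dz":0.83,"ax":-0.07,"ay":-0.83,"az":-0.23},{"claw":-0.2,"dx":0.13,"dy":-0.08,"dz":0.83,"ax":-0.07,"ay":-0.83,"az":-0.23},{"claw":-0.2,"dx":0,"dy":0,"dz":0,"ax":0,"ay":0,"az":0}]'
python3 - <<'E'
from h import *
import cv2
R=tool(35,10); z=R.apply([0,0,1]); gp=np.array([.5375,-.250,.045])
plan(gp+.008*z-.05*z,R); plan(gp+.008*z,R); print(r.read_state()["joint_positions"])
S=r.camera("side")["color"][:,:,::-1][90:275,225:360];T=r.camera("top")["color"][:,:,::-1][80:260,100:310]
im=np.zeros((600,800,3),np.uint8);a=cv2.resize(S,None,fx=2.9,fy=2.9);b=cv2.resize(T,None,fx=1.9,fy=1.9)
im[:a.shape[0],:a.shape[1]]=a;im[:b.shape[0],400:400+b.shape[1]]=b;cv2.imwrite("pics/e.png",im)
E
```

```text
time: 5.53
ee_pos: [0.5221, -0.1869, 0.1316]
eef_rot: [0.61, 0.732, -0.198, 0.228]
ft_force: [-0.8, 0.2, -0.1]
width: 0.0521
grip_force: 0.0
3 rows d [-0.037  0.05   0.735] a [-0.024  0.008  0.03 ]
4 rows d [-0.027  0.039  0.968] a [-0.018  0.006  0.022]
[-0.55631064  0.21499482  0.49578024  2.01483953  0.62814628  0.97816239
 -0.26117665]
```

View pics/e.png

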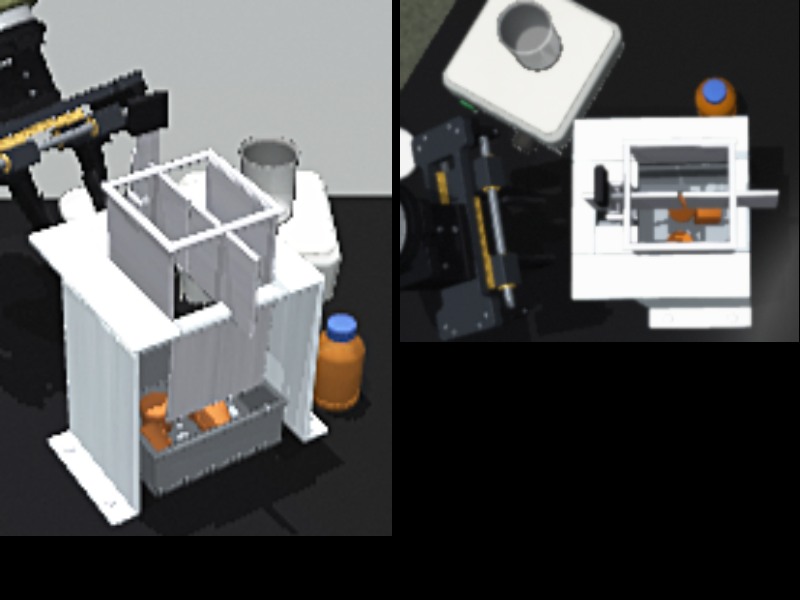

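The gripper is tilted in front of the deck, with its long axis across as assumed, and clear of the appliance. I'll descend along the tool axis while watching the force.

```bash
python3 -m crank '[{"claw":-0.2,"dx":-0.03,"dy":0.05,"dz":0.74,"ax":-0.02,"ay":0,"az":0.03},{"claw":-0.2,"dx":-0.03,"dy":0.05,"dz":0.74,"ax":-0.02,"ay":0,"az":0.03},{"claw":-0.2,"dx":-0.03,"dy":0.05,"dz":0.74,"ax":-0.02,"ay":0,"az":0.03},{"claw":-0.2,"dx":0,"dy":0,"dz":0.3,"ax":0,"ay":0,"az":0},{"claw":-0.2,"dx":0,"dy":0,"dz":0,"ax":0,"ay":0,"az":0}]'
python3 -m crank '[{"claw":-0.2,"dx":0,"dy":0,"dz":0.3,"ax":0,"ay":0,"az":0},{"claw":-0.2,"dx":0,"dy":0,"dz":0.3,"ax":0,"ay":0,"az":0},{"claw":-0.2,"dx":0,"dy":0,"dz":0,"ax":0,"ay":0,"az":0}]'
python3 - <<'E'
from h import *
R=tool(35,10); z=R.apply([0,0,1]); gp=np.array([.5375,-.250,.045])
plan(gp+.008*z,R)
E
```

```text
time: 6.05
ee_pos: [0.5381, -0.2331, 0.077]
eef_rot: [0.617, 0.728, -0.19, 0.232]
ft_force: [-0.0, -0.7, -0.8]
width: 0.0525
grip_force: 0.0
time: 6.3
ee_pos: [0.5401, -0.2416, 0.0614]
eef_rot: [0.616, 0.729, -0.19, 0.232]
ft_force: [-0.3, 0.1, 0.6]
width: 0.0525
grip_force: 0.0
1 rows d [ 0.098 -0.138  0.862] a [ 0.048 -0.011 -0.078]
```

```bash
python3 -m crank '[{"claw":-0.2,"dx":0.05,"dy":-0.07,"dz":0.3,"ax":0,"ay":0,"az":0},{"claw":-0.2,"dx":0.05,"dy":-0.06,"dz":0.2,"ax":0,"ay":0,"az":0},{"claw":-0.2,"dx":0,"dy":0,"dz":0,"ax":0,"ay":0,"az":0}]'
python3 -m crank '[{"claw":-0.2,"dx":0,"dy":0,"dz":0.2,"ax":0,"ay":0,"az":0},{"claw":-0.2,"dx":0,"dy":0,"dz":0.2,"ax":0,"ay":0,"az":0},{"claw":-0.2,"dx":0,"dy":0,"dz":0,"ax":0,"ay":0,"az":0}]'
python3 - <<'E'
from h import *
import cv2
S=r.camera("side")["color"][:,:,::-1][90:275,195:360];T=r.camera("top")["color"][:,:,::-1][80:260,100:310]
im=np.zeros((600,800,3),np.uint8);a=cv2.resize(S,None,fx=2.4,fy=2.4);b=cv2.resize(T,None,fx=1.9,fy=1.9)
im[:a.shape[0],:a.shape[1]]=a;im[:b.shape[0],400:400+b.shape[1]]=b;cv2.imwrite("pics/f.png",im)
E
```

```text
time: 6.55
ee_pos: [0.5363, -0.248, 0.0464]
eef_rot: [0.615, 0.729, -0.191, 0.232]
ft_force: [-0.4, -0.4, 0.3]
width: 0.0522
grip_force: 0.0
time: 6.8
ee_pos: [0.5386, -0.2546, 0.037]
eef_rot: [0.615, 0.729, -0.19, 0.232]
ft_force: [0.5, 1.0, -0.2]
width: 0.0524
grip_force: 0.4
```

View pics/f.png

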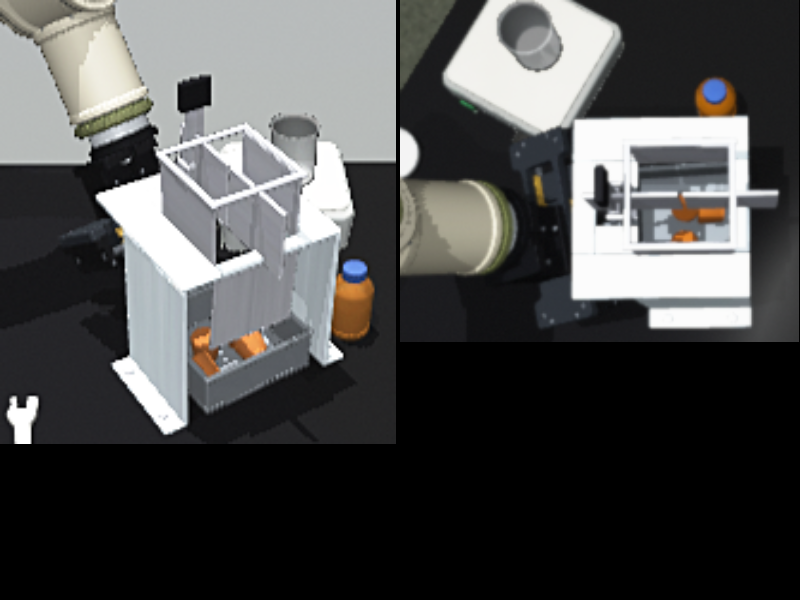

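The tool is at the grasp pose with no contact force and clear of the deck and the appliance. I'll close on the fin.

```bash
python3 -m crank '[{"claw":0.3,"dx":0,"dy":0,"dz":0,"ax":0,"ay":0,"az":0},{"claw":0.6,"dx":0,"dy":0,"dz":0,"ax":0,"ay":0,"az":0},{"claw":1,"dx":0,"dy":0,"dz":0,"ax":0,"ay":0,"az":0},{"claw":1,"dx":0,"dy":0,"dz":0,"ax":0,"ay":0,"az":0},{"claw":1,"dx":0,"dy":0,"dz":0,"ax":0,"ay":0,"az":0},{"claw":1,"dx":0,"dy":0,"dz":0,"ax":0,"ay":0,"az":0},{"claw":1,"dx":0,"dy":0,"dz":0,"ax":0,"ay":0,"az":0},{"claw":1,"dx":0,"dy":0,"dz":0,"ax":0,"ay":0,"az":0}]' 15
python3 - <<'E'
from h import *
s=r.read_state(); p=s["ee_pos"]; R=Ro.from_quat(s["eef_rot"])
print(R.as_euler('ZYX',degrees=True), R.apply([0,1,0]))
plan(p+np.array([0,.04,0]),R,8)
E
```

```text
time: 7.57
ee_pos: [0.5383, -0.2547, 0.0378]
eef_rot: [0.615, 0.729, -0.19, 0.232]
ft_force: [-0.4, -1.1, 0.9]
width: 0.0122
grip_force: 14.9
[ 99.44473681  34.9498551  179.42092357] [0.98544389 0.16979904 0.00828393]
8 rows d [ 0.135  0.028 -0.094] a [0. 0. 0.]
```

Gripped the fin (12.2 mm, 15 N). I'll pull gently along +y.

```bash
python3 -m crank '[{"claw":1,"dx":0.135,"dy":0.03,"dz":-0.094,"ax":0,"ay":0,"az":0},{"claw":1,"dx":0.135,"dy":0.03,"dz":-0.094,"ax":0,"ay":0,"az":0},{"claw":1,"dx":0.135,"dy":0.03,"dz":-0.094,"ax":0,"ay":0,"az":0},{"claw":1,"dx":0.135,"dy":0.03,"dz":-0.094,"ax":0,"ay":0,"az":0},{"claw":1,"dx":0.135,"dy":0.03,"dz":-0.094,"ax":0,"ay":0,"az":0},{"claw":1,"dx":0.135,"dy":0.03,"dz":-0.094,"ax":0,"ay":0,"az":0},{"claw":1,"dx":0.135,"dy":0.03,"dz":-0.094,"ax":0,"ay":0,"az":0},{"claw":1,"dx":0.135,"dy":0.03,"dz":-0.094,"ax":0,"ay":0,"az":0}]'
python3 - <<'E'
from h import *
# rest: to y about -0.07 grasp; undo yaw 10 deg about the grasp point
s=r.read_state(); R=Ro.from_quat(s["eef_rot"]); z=R.apply([0,0,1]); gp=s["ee_pos"]-.008*z
R2=tool(35,0); z2=R2.apply([0,0,1]); t=np.array([.5375,-.075,gp[2]])
plan(t+.008*z2,R2,24)
E
```

```text
time: 8.23
ee_pos: [0.539, -0.2138, 0.0378]
eef_rot: [0.615, 0.729, -0.19, 0.232]
ft_force: [-1.3, -4.0, 1.3]
width: 0.012
grip_force: 14.8
24 rows d [ 0.152  0.015 -0.107] a [ 0.042 -0.001  0.054]
```

```bash
python3 -m crank '[{"claw":1,"dx":0.152,"dy":0.015,"dz":-0.107,"ax":0.042,"ay":0,"az":0.054},{"claw":1,"dx":0.152,"dy":0.015,"dz":-0.107,"ax":0.042,"ay":0,"az":0.054},{"claw":1,"dx":0.152,"dy":0.015,"dz":-0.107,"ax":0.042,"ay":0,"az":0.054},{"claw":1,"dx":0.152,"dy":0.015,"dz":-0.107,"ax":0.042,"ay":0,"az":0.054},{"claw":1,"dx":0.152,"dy":0.015,"dz":-0.107,"ax":0.042,"ay":0,"az":0.054},{"claw":1,"dx":0.152,"dy":0.015,"dz":-0.107,"ax":0.042,"ay":0,"az":0.054},{"claw":1,"dx":0.152,"dy":0.015,"dz":-0.107,"ax":0.042,"ay":0,"az":0.054},{"claw":1,"dx":0.152,"dy":0.015,"dz":-0.107,"ax":0.042,"ay":0,"az":0.054}]'
python3 -m crank '[{"claw":1,"dx":0.152,"dy":0.015,"dz":-0.107,"ax":0.042,"ay":0,"az":0.054},{"claw":1,"dx":0.152,"dy":0.015,"dz":-0.107,"ax":0.042,"ay":0,"az":0.054},{"claw":1,"dx":0.152,"dy":0.015,"dz":-0.107,"ax":0.042,"ay":0,"az":0.054},{"claw":1,"dx":0.152,"dy":0.015,"dz":-0.107,"ax":0.042,"ay":0,"az":0.054},{"claw":1,"dx":0.152,"dy":0.015,"dz":-0.107,"ax":0.042,"ay":0,"az":0.054},{"claw":1,"dx":0.152,"dy":0.015,"dz":-0.107,"ax":0.042,"ay":0,"az":0.054},{"claw":1,"dx":0.152,"dy":0.015,"dz":-0.107,"ax":0.042,"ay":0,"az":0.054},{"claw":1,"dx":0.152,"dy":0.015,"dz":-0.107,"ax":0.042,"ay":0,"az":0.054}]'
python3 - <<'E'
from h import *
s=r.read_state(); R=Ro.from_quat(s["eef_rot"]); z=R.apply([0,0,1]); gp=s["ee_pos"]-.008*z
R2=tool(35,0); z2=R2.apply([0,0,1]); t=np.array([.5375,-.075,.045])
print(gp);plan(t+.008*z2,R2,8)
E
```

```text
time: 8.9
ee_pos: [0.5362, -0.1687, 0.0378]
eef_rot: [0.636, 0.711, -0.197, 0.226]
ft_force: [-0.1, -0.4, -1.3]
width: 0.0115
grip_force: 14.9
time: 9.57
ee_pos: [0.5357, -0.1242, 0.0381]
eef_rot: [0.656, 0.693, -0.205, 0.219]
ft_force: [0.4, -0.0, -1.4]
width: 0.0123
grip_force: 15.0
[ 0.535447   -0.11963602  0.04467469]
8 rows d [ 0.151  0.013 -0.107] a [ 0.041 -0.002  0.053]
```

```bash
python3 -m crank '[{"claw":1,"dx":0.152,"dy":0.015,"dz":-0.107,"ax":0.042,"ay":0,"az":0.054},{"claw":1,"dx":0.152,"dy":0.015,"dz":-0.107,"ax":0.042,"ay":0,"az":0.054},{"claw":1,"dx":0.152,"dy":0.015,"dz":-0.107,"ax":0.042,"ay":0,"az":0.054},{"claw":1,"dx":0.152,"dy":0.015,"dz":-0.107,"ax":0.042,"ay":0,"az":0.054},{"claw":1,"dx":0.152,"dy":0.015,"dz":-0.107,"ax":0.042,"ay":0,"az":0.054},{"claw":1,"dx":0.152,"dy":0.015,"dz":-0.107,"ax":0.042,"ay":0,"az":0.054},{"claw":1,"dx":0.152,"dy":0.015,"dz":-0.107,"ax":0.042,"ay":0,"az":0.054},{"claw":1,"dx":0,"dy":0,"dz":0,"ax":0,"ay":0,"az":0}]'
python3 - <<'E'
from h import *
import cv2
T=r.camera("top")
s=r.read_state(); R=Ro.from_quat(s["eef_rot"]); print(s["ee_pos"]-.008*R.apply([0,0,1]))
cv2.imwrite("pics/g.png",cv2.resize(np.ascontiguousarray(T["color"][:,:,::-1][110:260,80:280]),None,fx=4,fy=4,interpolation=cv2.INTER_CUBIC))
print([np.round(proj(T,p),1) for p in((.6,-.231,.171),(.475,-.231,.171))])
E
```

```text
time: 10.23
ee_pos: [0.5379, -0.084, 0.0382]
eef_rot: [0.672, 0.677, -0.211, 0.213]
ft_force: [-0.4, 0.2, -1.1]
width: 0.0119
grip_force: 15.0
[ 0.53776035 -0.08018364  0.04480756]
[array([190.7, 155.1]), array([190.3, 224.6])]
```

View pics/g.png

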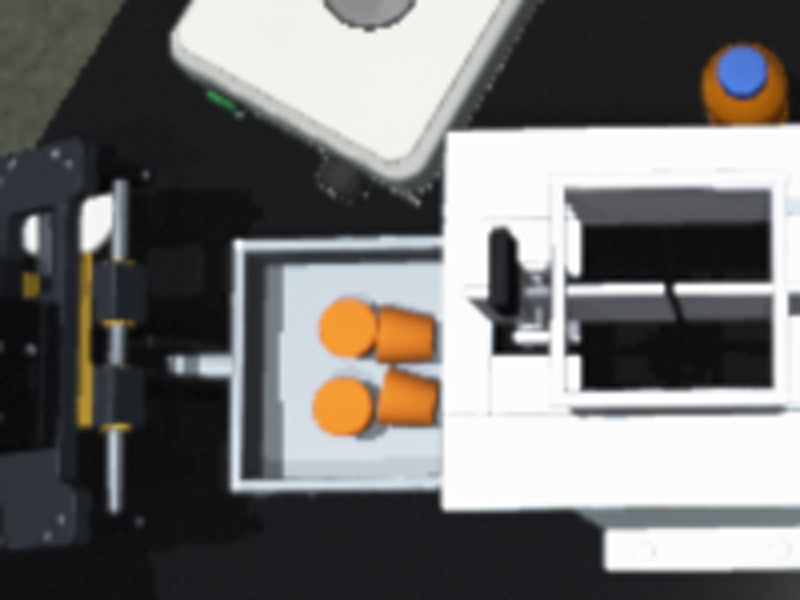

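All four stoppers are in the tray. The front wall's top edge is at crop x≈234, and the deck hides the rear wall by parallax. I'll compute where the tray is.

Run:
```python
from h import *
T=r.camera("top")
f=lambda x,y:((x+.5)/4-.5+80,(y+.5)/4-.5+110)
for p in((236,240),(232,490)):
    P=onz(T,*f(*p),.045); print(P, "origin y",P[1]-.0575,"need >",-.336+.163)
print("deck edge shadow at z=.045",onz(T,190.5,190,.045))
s=r.read_state();plan(s["ee_pos"]+[0,.018,0],Ro.from_quat(s["eef_rot"]),4)
```

```text
[ 0.60099047 -0.10301534  0.045     ] origin y -0.16051534450943084 need > -0.17300000000000001
[ 0.47397781 -0.10345559  0.045     ] origin y -0.16095558899289442 need > -0.17300000000000001
deck edge shadow at z=.045 [ 0.5573695  -0.20868797  0.045     ]
4 rows d [ 0.123  0.001 -0.086] a [0. 0. 0.]
```

```bash
python3 -m crank '[{"claw":1,"dx":0.12,"dy":0,"dz":-0.085,"ax":0,"ay":0,"az":0},{"claw":1,"dx":0.12,"dy":0,"dz":-0.085,"ax":0,"ay":0,"az":0},{"claw":1,"dx":0.08,"dy":0,"dz":-0.055,"ax":0,"ay":0,"az":0},{"claw":1,"dx":0,"dy":0,"dz":0,"ax":0,"ay":0,"az":0},{"claw":1,"dx":0,"dy":0,"dz":0,"ax":0,"ay":0,"az":0}]'
python3 -m crank '[{"claw":0.5,"dx":0,"dy":0,"dz":0,"ax":0,"ay":0,"az":0},{"claw":0.2,"dx":0,"dy":0,"dz":0,"ax":0,"ay":0,"az":0},{"claw":0,"dx":0,"dy":0,"dz":0,"ax":0,"ay":0,"az":0},{"claw":0,"dx":0,"dy":0,"dz":0,"ax":0,"ay":0,"az":0},{"claw":0,"dx":0,"dy":0,"dz":0,"ax":0,"ay":0,"az":0},{"claw":0,"dx":0,"dy":0,"dz":0,"ax":0,"ay":0,"az":0}]'
```

```text
time: 10.75
ee_pos: [0.5375, -0.0736, 0.0384]
eef_rot: [0.672, 0.677, -0.211, 0.213]
ft_force: [-0.3, 0.8, -2.3]
width: 0.0118
grip_force: 15.0
time: 11.25
ee_pos: [0.5374, -0.0741, 0.0384]
eef_rot: [0.672, 0.677, -0.211, 0.213]
ft_force: [0.6, -0.1, -1.0]
width: 0.0407
grip_force: 0.0
```

Released. Now back off along the tool axis and check.

```bash
python3 -m crank '[{"claw":0,"dx":0,"dy":0,"dz":-0.3,"ax":0,"ay":0,"az":0},{"claw":0,"dx":0,"dy":0,"dz":-0.5,"ax":0,"ay":0,"az":0},{"claw":0,"dx":0,"dy":0,"dz":-0.8,"ax":0,"ay":0,"az":0},{"claw":0,"dx":0,"dy":0,"dz":-1,"ax":0,"ay":0,"az":0},{"claw":0,"dx":0,"dy":0,"dz":-1,"ax":0,"ay":0,"az":0},{"claw":0,"dx":0,"dy":0,"dz":-1,"ax":0,"ay":0,"az":0},{"claw":0,"dx":0,"dy":0,"dz":-1,"ax":0,"ay":0,"az":0},{"claw":0,"dx":0,"dy":0,"dz":0,"ax":0,"ay":0,"az":0}]'
python3 - <<'E'
from h import *
import cv2
T=r.camera("top");S=r.camera("side")
im=np.zeros((600,800,3),np.uint8)
a=cv2.resize(np.ascontiguousarray(T["color"][:,:,::-1][110:350,80:400]),None,fx=1.25,fy=1.25);b=cv2.resize(np.ascontiguousarray(S["color"][:,:,::-1][100:360,160:360]),None,fx=2,fy=2)
c=cv2.resize(np.ascontiguousarray(T["color"][:,:,::-1][140:240,110:210]),None,fx=2.9,fy=2.9)
im[:300,:400]=a;im[:520,400:]=b;im[305:595,:290]=c;cv2.imwrite("pics/i.png",im)
E
```

```text
time: 11.92
ee_pos: [0.5388, 0.027, 0.1807]
eef_rot: [0.672, 0.678, -0.207, 0.214]
ft_force: [0.4, 0.1, -0.3]
width: 0.0434
grip_force: 0.0
```

View pics/i.png

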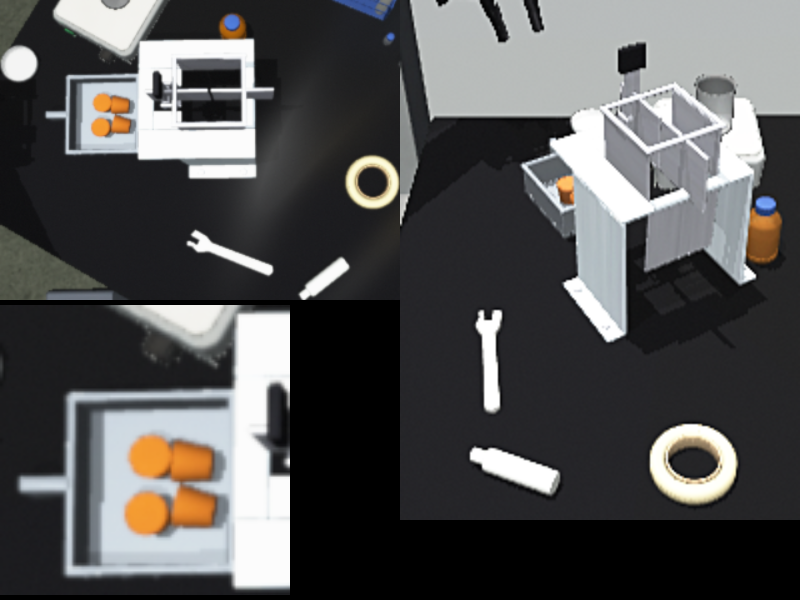

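The tray is flat, with all four stoppers in it. Its front edge is at y≈−0.093, so its rear is about 20 mm clear of the deck edge. The bottle, tape and wrench have not moved.

```bash
python3 -c "
from bench import r
print(r.close_job())"
```

```text
the job is handed in; nothing more can be done
None
```

The job is handed in: the latch was released, all four stoppers dropped into the tray, and the tray now sits flat and let go about 20 mm clear of the deck edge, with the bottle, tape and wrench unmoved in the last picture.

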